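# Centre-punch the bracket blank on the punching stand

## Task

Push the angle bracket along the bed of the punching stand until its far edge is flat against the back fence, and slide the punch carriage along its rods until the point stands over the crossing of the two scribed lines. With the bracket home, press the punch cap straight down until the spring inside snaps at the crossing, and nowhere else on the bracket, then let the punch spring back up and leave the bracket home under the point. Leave the tape roll, steel block, hammer and dropper bottle where they are.

Things in the scene. Friction and masses are not known exactly. Their poses are not given: they have to be found in the camera images.
- stand: Fixed punching stand. Origin on the worktop under the middle of the rods; z up. Dark steel bed x = -150 to +60, y = -105 to +105 mm, top 12 mm above the worktop. The bracket is pushed along the stand's +x to the back fence. Two posts at x = 0, y = -95 and +95 mm (86 mm high; heads 52 mm along x, 16 mm along y) carry two guide rods along y, 70 mm above the worktop
- carriage (a joint): Position (m) of the punch carriage on the rods = y of the punch axis in the stand's frame, -0.05 to +0.05; about 2 N of friction, stays where left. Aluminium block 56 (x) x 44 (y) x 30 mm, top 85 mm above the worktop (brass collar to 89 mm), punch axis at its middle, x = 0 of the stand. Move it by pinching or pushing cap or block sideways
- punch (a joint): Travel (m) of the punch barrel downwards in the carriage: 0 up at rest; the point meets the bracket at 0.006, and 0.018 is the end of travel on a bracket. Springs back up by itself (about 3 to 4 N). The cap sits on the barrel on a stiffer spring: it starts to sink over the barrel at about 9 N, 0.9 N per mm, at most 14 mm
- nose (a joint): How far (m) the nose pin with the point has been forced up into the barrel: 0 at rest, 0.012 at most. Pressing the cap on after the point meets the bracket, the force climbs to about 17 N and nose creeps to about 0.006; at about 21 to 22 mm of total cap travel the hidden spring snaps: nose jumps to about 0.012 and the force drops by about 5 N. Beyond 0.010 is snapped. Resets when the cap is let up
- cap_top (a point): Centre of the flat top of the dark steel punch cap, the place to press: 134 mm above the worktop at rest. Cap 30 mm in diameter, 15 mm high, with 30 mm of free 20 mm barrel below it down to the brass collar on the carriage
- punch_point (a point): The very tip of the punch, on its axis; 24 mm above the worktop at rest, 6 mm above the bracket's top face
- bracket: Loose aluminium angle bracket, about 0.2 to 0.3 kg, lying on the bed: plate 120 (x) x 80 (y) x 6 mm, with an upright flange at its near end (x = -60 to -54 mm), 80 mm wide, 36 mm high from the underside. Origin at the centre of the plate's underside, x from flange to far edge, z up. Home: far edge flat on the fence, its x along the stand's x
- far_edge (a point): Middle of the bracket's straight far edge (x = +60 mm, y = 0), 3 mm above its underside
- mark (a point): Crossing of the two dark scribed lines on the bracket's top face, 35 mm from the far edge (x = +25 mm, y = -12 mm, z = 6 mm of the bracket); with the bracket home it lies on the line along which the punch point travels
- tape_roll: Bystander: roll of masking tape, 104 mm across, 25 mm high, origin at the centre of its underside
- steel_block: Bystander: square steel bench block 75 x 75 x 19 mm, origin at the centre of its underside
- hammer_tool: Bystander: small hammer with wooden handle, 222 mm long, 62 mm across the head, 27 mm high, lying, origin at the centre of its underside
- dropper: Bystander: small brown dropper bottle, 33 mm across, 102 mm high, origin at the centre of its underside
- fence_mid (a point): Middle of the back fence's working face: x = +35, y = 0 of the stand, 15 mm above the worktop. The fence is a steel bar along the stand's y, 170 mm long, 15 mm thick, standing 15 mm above the bed
Not all that is in view belongs to the job. There is more than one size of the bracket; the job needs the larger.

How it is judged (in metres and radians):
On the way, in this order (a step that is already met when the one before it is completed fails the run):
1. the bracket's far edge is flat against the back fence (x of far_edge in the frame of stand above 0.0325 m and angle between the x axis of bracket and the x axis of stand, either way round below 0.04 rad), for 0.2 s.
2. with the bracket home, the punch snaps (nose beyond 10 mm) with its point within 3 mm of the scribed crossing (value of joint nose above 0.01 m and horizontal distance between punch_point and mark below 0.003 m and x of far_edge in the frame of stand above 0.0325 m), for 0.02 s.
At the end, for the whole second after the job is handed in: The punch is back up (within 2 mm) with its nose out; the bracket lies flat and at rest with its far edge within 3 mm of the fence and square to it within 0.04 rad; the point still stands within 4 mm of the scribed crossing (value of joint each of punch, nose below 0.002 m and x of far_edge in the frame of stand above 0.032 m and angle between the x axis of bracket and the x axis of stand, either way round below 0.04 rad and horizontal distance between punch_point and mark below 0.004 m and angle between bracket's own z axis and vertical below 0.03 rad and linear speed of bracket below 0.01 m/s); the robot touches nothing.
It fails at once if the punch snaps more than 5 mm away from the scribed crossing (value of joint nose above 0.0085 m and horizontal distance between punch_point and mark above 0.005 m).
It fails at once if the tape roll, steel block, hammer or dropper bottle is moved by more than 30 mm (distance of any of tape_roll, steel_block, hammer_tool, dropper from where it was at the start of the episode above 0.03 m).
It also fails if it takes over 64 s, if anything falls off the work surface, if the arm or the gripper's body presses on something with over 40 N, if the wrist force passes 120 N, or if a joint passes its speed limit or range.

## Robot

A 6-joint arm with a two-finger parallel gripper is mounted at the origin on a cart in front of the work surface, level with it; the furniture and walls round the work are solid. World frame = base frame: x ahead of the robot, y to its left, z up, the work surface at z = 0. Lengths are in mm, angles in rad, forces in N, time in s.
With the tool pointing down it reaches from about 350 to 775 mm from the base axis. Payload 7.3 kg.
Tool frame: the origin (TCP) lies midway between the tips of the shut fingers; the grasp point (between the pads) lies 19 mm behind it; z points along the fingers, y is the line along which they close (so a half turn about z gives the same grasp; the last joint's range is limited). The gripper opens to 92 mm and grips with 3 to 60 N. Pads are 19 mm wide; open, the fingers measure 130 mm over their backs; the gripper's body (75 mm by 190 mm) begins 47 mm behind the grasp point.
Start: joints at [0.962, 0.342, 1.524, -0, 1.275, -0.146], TCP at [234.378, 469.8, 226.741] pointing down, gripper open.
Joint ranges: [-2.53, 2.53], [-0.77, 2.02], [0.04, 2.7], [-1, 4.14], [0.28, 2.66], [-3.11, 3.11]. Speed limits (rad/s): [2.57, 2.57, 3.14, 3.14, 3.14, 3.14].

## Interface

Orientations are given as [roll, pitch, yaw] about the fixed x, y, z axes, in that order (R = Rz(yaw) Ry(pitch) Rx(roll)).
In Python, from plant import bot gives the robot as it stands. The module is installed in compiled form; this text tells all that it offers.
- The arm moves only by the shell command python3 -m crank 'ROWS' [OPENING]. ROWS is JSON, a list of rows, each a list of 6 numbers: the shift along the tool's x, y, z in m, then the turn, a rotation vector about the tool's x, y, z in rad. In form: [[dx, dy, dz, wx, wy, wz], ...]. A call has 1 to 5 rows; each row shifts and turns the commanded pose from where the row before left it, along the tool's axes as they then stand; what a row does not reach is not made up. A row lasts 1/8 s, in which the tool goes at most 62.5 mm and 10.7 degrees, less where a joint would pass 70% of its speed; a pose out of reach is approached as far as the arm can. A call is refused whole if a number of a shift passes 0.0625 or a number of a turn 0.188, either way. A call with a gripper value outside its range is refused whole. OPENING is the opening in per cent of the stroke, from 0 (shut) to 100 (fully open), set as the call begins (- or left out, the last holds). The fingers move at their own pace and stop on an object; the grip force is fixed at half the most. Time passes only in rows, so rows that do not move let the fingers close. It gives the time, the measured TCP pose, the force, the opening and the grip force at its end, in the units of the state.
- bot.get_obs(): the state, without advancing time (a new reading comes with each control period).
- bot.capture(name): name is "scene" or "top" or "wrist"; returns a dict with "color" (420x560x3 uint8, blue, green, red), "fov_y" (degrees; the focal length in pixels is half the picture's height over the tangent of half this angle, whatever the lens; pixels are square), "cx", "cy" (the principal point, pixels), "extrinsics" (4x4, takes a point from world to camera coordinates); the wrist camera has in their place "tool_from_camera" (4x4, takes a point from camera to tool coordinates, whose origin is the TCP and whose axes are the flange's). Camera axes: x right, y up, looking along -z (the intrinsics and any distortion apply to the point x, -y, -z); pixel columns grow to the right and rows downward; lengths in mm; the calibration is good to about 2 mm. A picture is of the moment at which its call begins: read the wrist's pose just before it. There is no depth.
- bot.close_job(): hands the job in; it is judged then, once.
The state is a dict: "time": time; "joint_positions": joint angles; "dq": joint speeds; "tau": joint torques, N m; "tool_pos": TCP position; "tcp_rot": TCP orientation; "contact_force": force on the tool from outside, world axes, zero at the start; "moment": the same for the moment, N m; "grip_width": finger opening in mm; "finger_force": force on a finger pad.
Only numpy, scipy, OpenCV 4.12 (cv2) and the standard library are available. Lean on these libraries where they do the work, as an engineer would, in place of code of your own. Each camera call takes 0.05 s, during which the arm holds its last target. There are 200 camera calls.

## Working session

There is one attempt and no reset: what is moved stays moved. The work goes in short steps, Python scripts to look and compute and a shell command to move; the robot and the scene stay as the last step left them, time stands still between calls to the robot, and variables do not carry over. Pictures are saved under pics/ and viewed, at most 10 in all, crops included, and the job is handed in when it is done.

```bash
mkdir -p pics
cat > h.py <<'E'
import numpy as np,cv2
from plant import bot
from scipy.spatial.transform import Rotation as R
def cam(n):
    o=bot.get_obs();c=bot.capture(n);f=c["color"].shape[0]/2/np.tan(np.radians(c["fov_y"])/2)
    if n=="wrist":
        T=np.eye(4);T[:3,:3]=R.from_euler('xyz',o["tcp_rot"]).as_matrix();T[:3,3]=o["tool_pos"]
        C=T@np.array(c["tool_from_camera"])
    else: C=np.linalg.inv(np.array(c["extrinsics"]))
    return c["color"],dict(f=f,cx=c["cx"],cy=c["cy"],C=C)
def ray(k,u,v,z):
    d=k["C"][:3,:3]@np.array([(u-k["cx"])/k["f"],-(v-k["cy"])/k["f"],-1]);p=k["C"][:3,3]
    return p+d*(z-p[2])/d[2]
def proj(k,P):
    q=np.linalg.inv(k["C"])@np.append(P,1);return k["cx"]+k["f"]*q[0]/-q[2],k["cy"]+k["f"]*q[1]/q[2]
E
python3 - <<'E'
from h import *
import pickle
D={}
ims=[]
for n in("scene","top"):
    im,k=cam(n);D[n]=(im,k);cv2.imwrite(f"pics/{n}0.png",im);print(n,k)
    print({x:v for x,v in bot.capture(n).items() if x not in("color","extrinsics")})
pickle.dump(D,open("d0.pkl","wb"))
print(bot.get_obs())
E
```

```text
scene {'f': np.float64(420.45602464718195), 'cx': 281.0678606153322, 'cy': 209.5361786058329, 'C': array([[ 9.84113557e-01,  1.08845571e-01, -1.40261000e-01,
         3.10231459e+02],
       [-1.77350560e-01,  6.39192795e-01, -7.48317679e-01,
        -8.33232395e+02],
       [ 8.20275548e-03,  7.61304940e-01,  6.48342118e-01,
         8.11703518e+02],
       [ 0.00000000e+00,  0.00000000e+00,  0.00000000e+00,
         1.00000000e+00]])}
{'fov_y': 53.08037738237542, 'cx': 281.0678606153322, 'cy': 209.5361786058329}
top {'f': np.float64(388.9315802001848), 'cx': 273.36876413942736, 'cy': 202.00227043152768, 'C': array([[-1.09298946e-02,  9.87422381e-01, -1.57726276e-01,
         3.32787570e+02],
       [-9.99929740e-01, -1.00691723e-02,  6.25514371e-03,
        -3.11728258e+01],
       [ 4.58829584e-03,  1.57783562e-01,  9.87463060e-01,
         9.89580988e+02],
       [ 0.00000000e+00,  0.00000000e+00,  0.00000000e+00,
         1.00000000e+00]])}
{'fov_y': 56.73283368065091, 'cx': 273.36876413942736, 'cy': 202.00227043152768}
{'time': 0.2, 'joint_positions': array([ 9.62047249e-01,  3.42440757e-01,  1.52465059e+00,  1.57237701e-05,
        1.27536718e+00, -1.45962693e-01]), 'dq': array([ 0.00015208, -0.00010354, -0.00230252, -0.00318755, -0.00063749,
       -0.00039331]), 'tau': array([ 1.05171461e-03, -4.31080627e+01, -2.44158554e+01,  7.16096861e-02,
        5.38067857e-02, -1.34240968e-04]), 'tool_pos': array([234.21011462, 469.60956195, 226.31921819]), 'tcp_rot': array([-3.14073817e+00, -1.40815622e-04,  2.67880162e+00]), 'contact_force': array([-0.12434315,  0.41342398,  0.51648904]), 'moment': array([ 0.01465137,  0.00833794, -0.00457843]), 'finger_force': 0.0, 'grip_width': 91.99142127040635}
```

View pics/scene0.png

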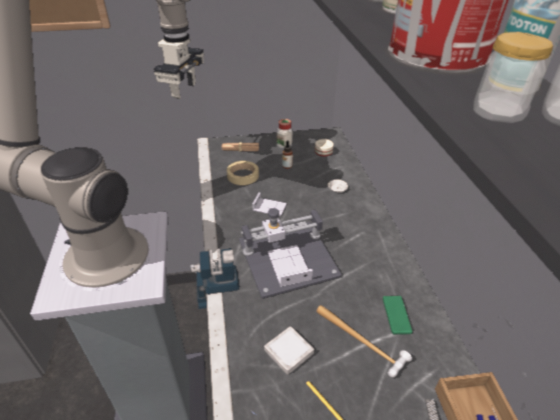

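View pics/top0.png

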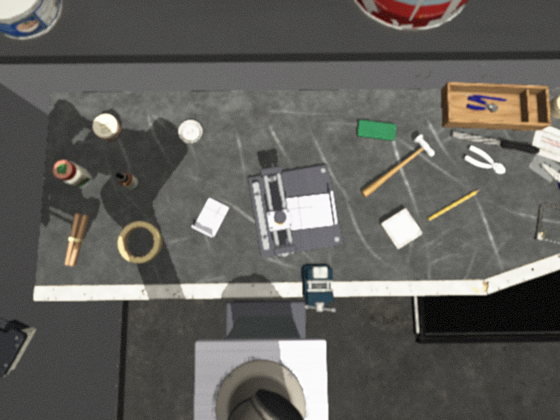

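Scene/top views: the stand is at (295,210) in top with its fence to the left (world +y). The large bracket lies on the bed at top (312,211). A smaller bracket lies off the stand at top (210,217), so it is the decoy. I'll enlarge to confirm.

Run:
```python
from h import *
import pickle
D=pickle.load(open("d0.pkl","rb"))
a=cv2.resize(D["top"][0][150:270,185:355],None,fx=4.7,fy=4.7,interpolation=cv2.INTER_CUBIC)
cv2.imwrite("pics/c1.png",a);print(a.shape)
for n,p in dict(bl=(258,256),br=(341,245),tl=(249,176),tr=(327,165)).items(): print(n,ray(D["top"][1],*p,12))
print(ray(D["top"][1],280,217,134),ray(D["top"][1],210,217,5))
```

```text
(564, 799, 3)
bl [353.18873753   2.38512773  12.        ]
br [ 378.21750333 -205.46282298   12.        ]
tl [557.30050322  24.57172664  12.        ]
tr [ 584.43151413 -177.13027451   12.        ]
[435.67024273 -50.90781398 134.        ] [453.03196551 124.34487229   5.        ]
```

View pics/c1.png

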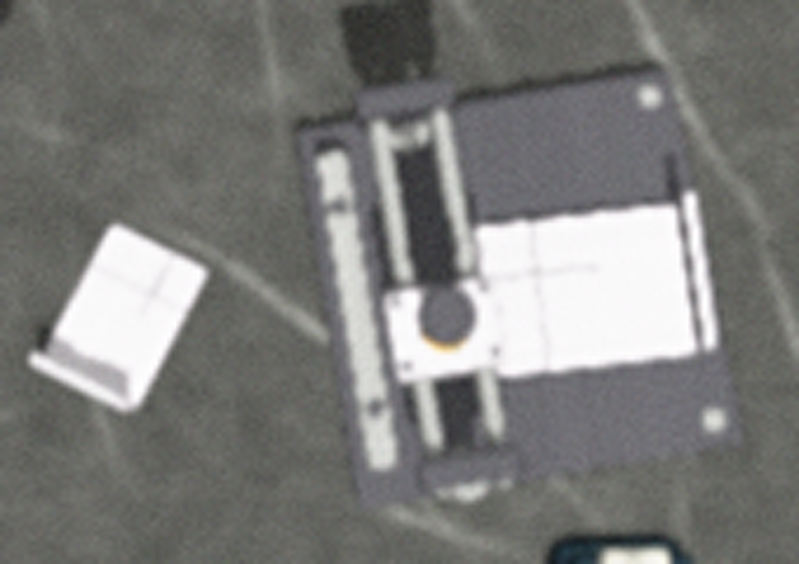

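Confirmed: the large bracket is on the bed, flange to the right, with its crossing at top (300,207). Next I'll work out the stand frame and a move to above the near end.

```bash
cat >> h.py <<'E'
def rows(x,y,z,yaw,n):
    o=bot.get_obs();p=np.array(o["tool_pos"]);A=R.from_euler('xyz',o["tcp_rot"]);B=R.from_euler('xyz',[np.pi,0,yaw])
    w=(A.inv()*B).as_rotvec()/n;d=(np.array([x,y,z])-p)/n/1000
    for i in range(n):
        print(np.round(np.r_[A.inv().apply(d),w],4).tolist());A=A*R.from_rotvec(w)
E
python3 - <<'E'
from h import *
import pickle
D=pickle.load(open("d0.pkl","rb"));k=D["top"][1]
O=np.array([462.7,-44.3]);ex=np.array([-.125,.992]);ey=np.array([-.992,-.125])
f=lambda p:[(p[:2]-O)@ex,(p[:2]-O)@ey]
g=lambda u,v,z:np.round(f(ray(k,185+(u+.5)/4.7-.5,150+(v+.5)/4.7-.5,z)),1)
print("mark",g(540,268,18),"cap",g(447,314,134),"flange",g(689,192,48),g(716,348,48),"fence",g(345,150,27),g(395,465,27),"edge",g(345,150,27))
c=bot.capture("wrist");print(np.round(c["tool_from_camera"],2),c["fov_y"])
rows(450,-120,260,np.radians(97),12)
E
```

```text
mark [-60.   -5.3] cap [-2.7 26.3] flange [-140.6  -30.5] [-141.4   52.5] fence [ 35.3 -81.7] [31.2 88.7] edge [ 35.3 -81.7]
[[   0.      0.96    0.29   76.49]
 [   1.     -0.      0.     -1.03]
 [   0.      0.29   -0.96 -157.76]
 [   0.      0.      0.      1.  ]] 62.07933814939123
[-0.038, -0.0359, -0.0028, -0.0001, 0.0, 0.0822]
[-0.0408, -0.0327, -0.0028, -0.0001, 0.0, 0.0822]
[-0.0434, -0.0292, -0.0028, -0.0001, 0.0, 0.0822]
[-0.0456, -0.0256, -0.0028, -0.0001, 0.0, 0.0822]
[-0.0476, -0.0217, -0.0028, -0.0001, 0.0, 0.0822]
[-0.0492, -0.0178, -0.0028, -0.0001, 0.0, 0.0822]
[-0.0505, -0.0137, -0.0028, -0.0001, 0.0, 0.0822]
[-0.0515, -0.0095, -0.0028, -0.0001, 0.0, 0.0822]
[-0.0521, -0.0052, -0.0028, -0.0001, 0.0, 0.0822]
[-0.0523, -0.0009, -0.0028, -0.0001, 0.0, 0.0822]
[-0.0522, 0.0034, -0.0028, -0.0001, 0.0, 0.0822]
[-0.0518, 0.0076, -0.0028, -0.0001, 0.0, 0.0822]
```

```bash
python3 -m crank '[[-0.038,-0.036,-0.003,0,0,0.082],[-0.041,-0.033,-0.003,0,0,0.082],[-0.043,-0.029,-0.003,0,0,0.082],[-0.046,-0.026,-0.003,0,0,0.082],[-0.048,-0.022,-0.003,0,0,0.082]]' 
python3 -m crank '[[-0.049,-0.018,-0.003,0,0,0.082],[-0.05,-0.014,-0.003,0,0,0.082],[-0.051,-0.01,-0.003,0,0,0.082],[-0.052,-0.005,-0.003,0,0,0.082],[-0.052,-0.001,-0.003,0,0,0.082]]' 
python3 -m crank '[[-0.052,0.003,-0.003,0,0,0.082],[-0.052,0.008,-0.003,0,0,0.082],[0,0,0,0,0,0],[0,0,0,0,0,0]]'
python3 - <<'E'
from h import *
import pickle
im,k=cam("wrist");pickle.dump((im,k),open("d1.pkl","wb"));cv2.imwrite("pics/w1.png",im)
print(bot.get_obs()["tool_pos"],bot.get_obs()["tcp_rot"])
E
```

```text
time: 0.88
tool_pos: [324.5, 221.6, 241.9]
tcp_rot: [3.141, 0.0, 2.267]
contact_force: [1.1, 0.3, 0.9]
grip_width: 92.1
finger_force: 0.0
time: 1.5
tool_pos: [413.1, -23.4, 257.0]
tcp_rot: [3.141, 0.0, 1.856]
contact_force: [0.8, -0.0, -0.2]
grip_width: 91.4
finger_force: 0.0
time: 2.0
tool_pos: [448.5, -119.5, 262.4]
tcp_rot: [-3.141, -0.001, 1.695]
contact_force: [0.6, 0.1, 0.2]
grip_width: 91.5
finger_force: 0.0
[ 448.43391484 -119.03639748  262.50327742] [-3.14102692e+00 -7.83998363e-04  1.69583260e+00]
```

View pics/w1.png

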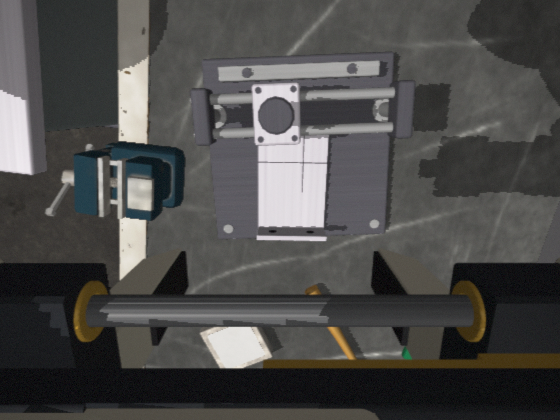

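Wrist view: fence along the top edge (220–380, 80–74), cap at (277,116), crossing at (302,163), flange at the bottom (258–326, 240), bed corners (205,60) (394,53) (219,239) (388,236). The steel block (235,345) and hammer handle end (312,290) lie near the pushing side.

```bash
python3 - <<'E'
from h import *
import pickle
im,k=pickle.load(open("d1.pkl","rb"))
c=[ray(k,*p,12)[:2] for p in((205,60),(394,53),(388,236),(219,239))]
sx=[np.linalg.norm(c[i]-c[(i+1)%4]) for i in range(4)];print("sides",np.round(sx,1))
ex=(c[0]+c[1]-c[2]-c[3]);ex/=np.linalg.norm(ex)
ey=np.array([-ex[1],ex[0]]);O=np.mean(c,0)+45*ex
print("O",O,"yaw",np.degrees(np.arctan2(ex[1],ex[0])))
g=lambda u,v,z:np.round([(ray(k,u,v,z)[:2]-O)@ex,(ray(k,u,v,z)[:2]-O)@ey],1)
for n,p in dict(mark=(302,163,18),cap=(277,116,134),fl1=(258,240,48),fl2=(326,240,48),fe1=(220,81,27),fe2=(380,74,27),post1=(201,117,86),post2=(404,109,86),block=(235,345,19),ham=(312,290,15)).items():print(n,g(*p),np.round(ray(k,*p),0))
E=np.c_[ex,ey]
print("start", O+E@[-175,7])
E
python3 - <<'E'
from h import *
import pickle
im,k=pickle.load(open("d0.pkl","rb"))["top"]
for n,p in dict(block=(402,213,19),bc=(401,246,19),ham=(366,192,15),vise=(318,268,80)).items():print(n,np.round(ray(k,*p)))
im,k=pickle.load(open("d1.pkl","rb"))
a=im[100:250,210:400];cv2.imwrite("pics/w1c.png",cv2.resize(a,None,fx=4,fy=4,interpolation=cv2.INTER_CUBIC))
E
```

```text
sides [203.9 210.3 211.  207.1]
O [463.49359875 -48.81219678] yaw 99.49616483527726
mark [-55.  -0.] [ 473. -103.   18.]
cap [ 1.4 25.7] [438. -52. 134.]
fl1 [-136.4   53.9] [ 433. -192.   48.]
fl2 [-139.5  -23.7] [ 510. -183.   48.]
fe1 [37.  85.3] [373. -26.  27.]
fe2 [ 37.  -83.7] [540.   1.  27.]
post1 [ 2.2 96.4] [368. -63.  86.]
post2 [  1.6 -90.9] [553. -32.  86.]
block [-298.4   96.3] [ 418. -359.   19.]
ham [-221.5   -9.5] [ 509. -266.   15.]
start [ 485.46129998 -222.56898111]
block [ 456. -361.   19.]
bc [ 374. -353.   19.]
ham [ 512. -274.   15.]
vise [ 323. -138.   80.]
```

View pics/w1c.png

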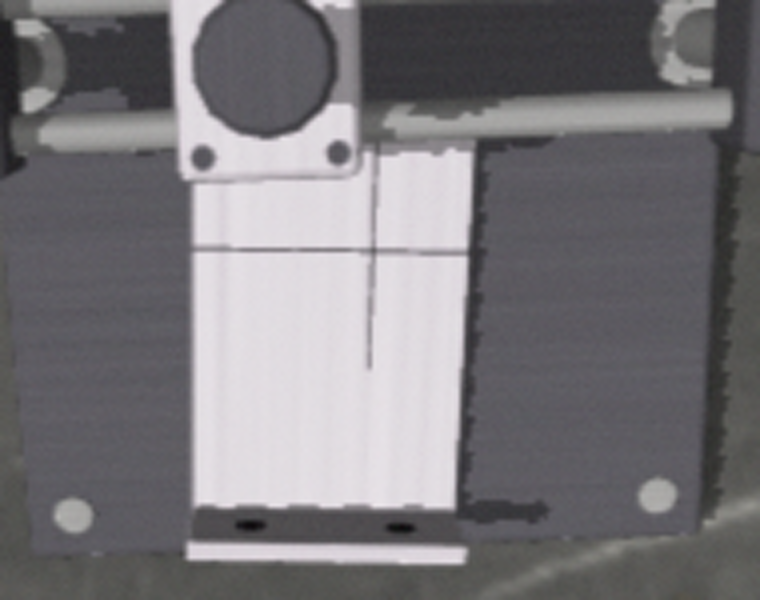

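```bash
cat >> h.py <<'E'
O=np.array([463.5,-48.8]);YAW=np.radians(99.2)
E2=np.array([[np.cos(YAW),-np.sin(YAW)],[np.sin(YAW),np.cos(YAW)]])
def st(p): return np.round(E2.T@(np.array(p)[:2]-O),1)
def go(x,y,z,n):
    w=O+E2@[x,y]; rows(*w,z,YAW,n)
E
python3 - <<'E'
from h import *
w=O+E2@[-168,15];print(w)
go(-168,15,262,3);go(-168,15,22,5)
E
```

```text
[ 475.55299556 -217.03711035]
[-0.0335, 0.0049, 0.0001, -0.0002, -0.0003, -0.0118]
[-0.0336, 0.0045, 0.0001, -0.0002, -0.0003, -0.0118]
[-0.0336, 0.0041, 0.0002, -0.0002, -0.0003, -0.0118]
[-0.0202, 0.003, 0.0481, -0.0001, -0.0002, -0.0071]
[-0.0202, 0.0028, 0.0481, -0.0001, -0.0002, -0.0071]
[-0.0202, 0.0027, 0.0481, -0.0001, -0.0002, -0.0071]
[-0.0202, 0.0025, 0.0481, -0.0001, -0.0002, -0.0071]
[-0.0202, 0.0024, 0.0481, -0.0001, -0.0002, -0.0071]
```

```bash
python3 -m crank '[[-0.034,0.005,0,0,0,-0.012],[-0.034,0.0045,0,0,0,-0.012],[-0.033,0.004,0,0,0,-0.012],[0,0,0,0,0,0]]' 40
python3 -m crank '[[0,0,0.048,0,0,0],[0,0,0.048,0,0,0],[0,0,0.048,0,0,0],[0,0,0.048,0,0,0],[0,0,0.03,0,0,0]]'
python3 -m crank '[[0,0,0.018,0,0,0],[0,0,0,0,0,0],[0,0,0,0,0,0]]'
python3 - <<'E'
from h import *
o=bot.get_obs();print(st(o["tool_pos"]),o["tcp_rot"],o["contact_force"])
E
```

```text
time: 2.55
tool_pos: [476.2, -218.4, 262.4]
tcp_rot: [-3.141, -0.0, 1.731]
contact_force: [-0.5, 0.2, -0.2]
grip_width: 56.2
finger_force: 0.0
time: 3.18
tool_pos: [475.0, -215.6, 39.1]
tcp_rot: [-3.14, -0.002, 1.733]
contact_force: [0.1, 0.8, -0.8]
grip_width: 36.7
finger_force: 0.0
time: 3.55
tool_pos: [476.5, -217.5, 23.8]
tcp_rot: [3.14, 0.001, 1.732]
contact_force: [-0.3, -0.3, 0.0]
grip_width: 36.8
finger_force: 0.0
[-168.6   14.1] [3.14045499e+00 7.52934808e-04 1.73199682e+00] [-0.3294033  -0.31903742  0.01921737]
```

```bash
python3 -m crank '[[0.01,0,0,0,0,0],[0.01,0,0,0,0,0],[0.01,0,0,0,0,0],[0.01,0,0,0,0,0],[0.008,0,0,0,0,0]]'
python3 -m crank '[[0.006,0,0,0,0,0],[0.006,0,0,0,0,0],[0.004,0,0,0,0,0],[0.002,0,0,0,0,0],[0,0,0,0,0,0]]'
python3 -c "
from h import *
o=bot.get_obs();print(st(o['tool_pos']),o['tcp_rot'])"
```

```text
time: 4.18
tool_pos: [468.3, -170.2, 22.9]
tcp_rot: [3.141, 0.0, 1.731]
contact_force: [1.6, -1.8, 1.4]
grip_width: 36.5
finger_force: 1.1
time: 4.8
tool_pos: [465.2, -152.6, 22.5]
tcp_rot: [-3.141, -0.001, 1.731]
contact_force: [0.1, -0.3, 0.2]
grip_width: 36.8
finger_force: 0.0
[-102.8   14.9] [-3.14110236e+00 -7.66144135e-04  1.73076225e+00]
```

```bash
python3 -m crank '[[0.003,0,0,0,0,0],[0.002,0,0,0,0,0],[0.001,0,0,0,0,0],[0,0,0,0,0,0]]'
python3 -m crank '[[0.001,0,0,0,0,0],[0.001,0,0,0,0,0],[0.001,0,0,0,0,0],[0,0,0,0,0,0]]'
python3 -c "
from h import *
o=bot.get_obs();print(st(o['tool_pos']),o['tcp_rot'])
im,k=cam('wrist');cv2.imwrite('pics/w2.png',im)"
```

```text
time: 5.3
tool_pos: [464.4, -146.8, 22.6]
tcp_rot: [-3.141, -0.0, 1.731]
contact_force: [1.0, -0.1, -0.3]
grip_width: 36.8
finger_force: 0.0
time: 5.8
tool_pos: [464.0, -144.0, 22.7]
tcp_rot: [3.142, -0.0, 1.731]
contact_force: [-0.3, 0.4, 0.7]
grip_width: 36.6
finger_force: 0.0
[-94.   14.7] [ 3.14153956e+00 -2.04999613e-04  1.73079467e+00]
```

View pics/w2.png

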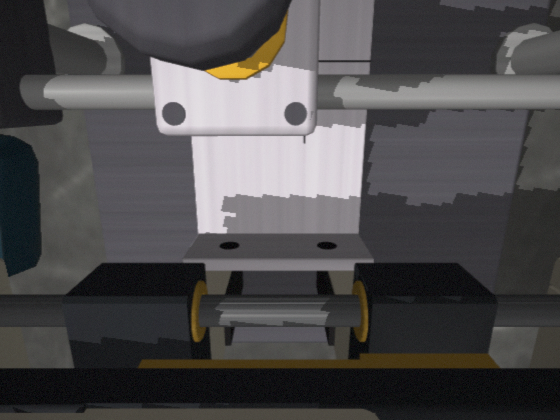

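The fingers sit behind the flange and the bracket is well under the carriage. There's no fence reaction yet, so I'll keep nudging.

```bash
for i in 1 2 3; do python3 -m crank '[[0.001,0,0,0,0,0],[0.001,0,0,0,0,0],[0,0,0,0,0,0]]' | grep -E "pos|force"; done
```

```text
tool_pos: [464.0, -142.6, 22.9]
contact_force: [-0.3, -5.0, -0.6]
finger_force: 2.3
tool_pos: [464.1, -142.5, 23.3]
contact_force: [-2.1, -13.4, 1.3]
finger_force: 6.4
tool_pos: [464.4, -142.4, 23.8]
contact_force: [-3.6, -21.3, 1.7]
finger_force: 10.5
```

Stalled at 21 N, so the bracket is home. I'll back off, rise and look.

```bash
python3 -m crank '[[-0.01,0,0,0,0,0],[-0.025,0,0,0,0,0],[-0.025,0,0,0,0,0],[0,0,-0.045,0,0,0],[0,0,-0.06,0,0,0]]' | grep pos
python3 -m crank '[[0,0,-0.06,0,0,0],[0.02,0,-0.06,0,0,0],[0.05,0,0,0,0,0],[0,0,0,0,0,0],[0,0,0,0,0,0]]' | grep pos
python3 - <<'E'
from h import *
import pickle
im,k=cam("wrist");pickle.dump((im,k),open("d3.pkl","wb"))
o=bot.get_obs();print(st(o["tool_pos"]),o["tool_pos"],o["tcp_rot"])
cv2.imwrite("pics/w3.png",cv2.resize(im[:270,140:440],None,fx=2.2,fy=2.2,interpolation=cv2.INTER_CUBIC))
E
```

```text
tool_pos: [471.5, -196.6, 127.3]
tool_pos: [461.4, -128.4, 246.7]
[-78.7  14.8] [ 461.49282973 -128.87768135  246.47886194] [-3.14081538e+00 -6.80791201e-04  1.73077209e+00]
```

View pics/w3.png

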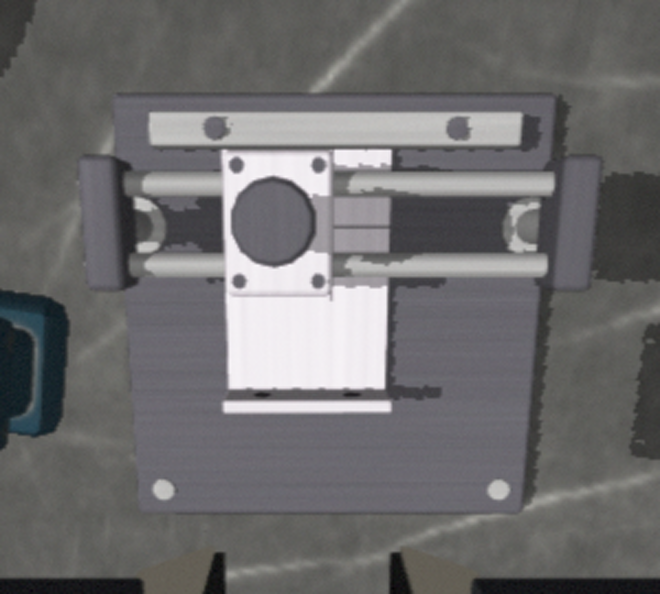

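Run:
```python
from h import *
import pickle
im,k=pickle.load(open("d3.pkl","rb"))
g=lambda u,v,z:st(ray(k,140+(u+.5)/2.2-.5,(v+.5)/2.2-.5,z))
for n,p in dict(line=(331,297,18),cross=(362,228,18),flL=(223,412,48),flR=(391,412,48),plR=(386,350,18),plL=(228,350,18),cap=(273,221,134),p1o=(80,158,86),p1i=(121,158,86),p2i=(556,156,86),p2o=(600,156,86),fe=(335,146,27),screwL=(163,490,12),screwR=(498,490,12),b1=(116,94,12),b2=(555,94,12),b3=(521,512,12),b4=(140,512,12),blk1=(222,250,85),blk2=(331,250,85)).items():print(n,g(*p))
```

```text
line [-31.9   3.3]
cross [  0.7 -11.3]
flL [-83.2  54.9]
flR [-83.1 -24.9]
plR [-58.  -24.7]
plL [-58.1  54.8]
cap [ 1.9 26.5]
p1o [ 25.9 103. ]
p1i [25.9 87.1]
p2i [ 26.8 -81.2]
p2o [ 26.8 -98.2]
fe [36.4  2.4]
screwL [-134.4   92.6]
screwR [-134.2  -87.9]
b1 [ 60.4 104.3]
b2 [  60.5 -100.5]
b3 [-146.8 -101.3]
b4 [-147.   105.8]
blk1 [-8.4 49.2]
blk2 [-8.3  5.5]
```

The bracket is square and home (plate y centre 15.05, so the mark is at y≈3.1). The carriage is at ≈27.0 and needs ≈-23.8 mm. I'll pinch the cap.

```bash
python3 -m crank '[[0.04,-0.006,0,0,0,0],[0.04,-0.006,0,0,0,0],[0,0,0.03,0,0,0],[0,0,0,0,0,0],[0,0,0,0,0,0]]' 62 | grep -E "pos|width"
python3 -c "
from h import *
o=bot.get_obs();print(st(o['tool_pos']),o['tool_pos'],o['tcp_rot'])"
```

```text
tool_pos: [437.5, -52.3, 217.4]
grip_width: 56.7
[ 0.7 26.3] [437.45748932 -52.31092881 217.36463152] [ 3.14158920e+00 -9.01225212e-05  1.72962801e+00]
```

```bash
python3 -m crank '[[0.0005,-0.0005,0.04,0,0,0],[0,0,0.04,0,0,0],[0,0,0.03,0,0,0],[0,0,0,0,0,0],[0,0,0,0,0,0]]' | grep -E "pos|width|con"
python3 -m crank '[[0,0,0,0,0,0],[0,0,0,0,0,0],[0,0,0,0,0,0],[0,0,0,0,0,0]]' 0
python3 -c "
from h import *
o=bot.get_obs();print(st(o['tool_pos']),o['tool_pos'],o['tcp_rot'])"
```

```text
tool_pos: [437.5, -51.7, 108.3]
contact_force: [-0.4, -0.8, 0.6]
grip_width: 56.8
time: 10.02
tool_pos: [436.7, -51.1, 107.4]
tcp_rot: [3.141, 0.0, 1.731]
contact_force: [0.4, 0.3, 2.1]
grip_width: 28.4
finger_force: 30.0
[ 2.  26.8] [436.69101893 -51.1007874  107.42427015] [3.14058440e+00 3.44466818e-04 1.73087123e+00]
```

```bash
python3 -m crank '[[0,0.005,0,0,0,0],[0,0.007,0,0,0,0],[0,0.007,0,0,0,0],[0,0.005,0,0,0,0],[0,0,0,0,0,0]]'
python3 -c "
from h import *
o=bot.get_obs();print(st(o['tool_pos']),o['tool_pos'],o['tcp_rot'])"
```

```text
time: 10.65
tool_pos: [461.0, -47.1, 107.1]
tcp_rot: [3.14, 0.0, 1.731]
contact_force: [1.1, -0.1, 3.0]
grip_width: 28.4
finger_force: 30.0
[2.1 2.2] [461.03875989 -47.12141049 107.06676253] [3.14001882e+00 1.74341327e-04 1.73090494e+00]
```

```bash
python3 -m crank '[[0,0,0,0,0,0],[0,0,0,0,0,0],[0,0,0,0,0,0],[0,0,-0.04,0,0,0],[0,0,-0.05,0,0,0]]' 62 | grep -E "pos|width"
python3 -m crank '[[-0.04,0,-0.04,0,0,0],[-0.04,0,-0.01,0,0,0],[0,0,0,0,0,0],[0,0,0,0,0,0]]' | grep pos
python3 - <<'E'
from h import *
import pickle
im,k=cam("wrist");pickle.dump((im,k),open("d4.pkl","wb"))
o=bot.get_obs();print(st(o["tool_pos"]),o["tool_pos"],o["tcp_rot"])
cv2.imwrite("pics/w4.png",cv2.resize(im[30:220,180:400],None,fx=3.1,fy=3.1,interpolation=cv2.INTER_CUBIC))
E
```

```text
tool_pos: [459.2, -47.1, 197.2]
grip_width: 56.7
tool_pos: [472.2, -125.8, 246.4]
[-77.    3.7] [ 472.2085069  -125.39996108  246.28657894] [-3.14028548e+00 -1.33221222e-03  1.73105333e+00]
```

View pics/w4.png

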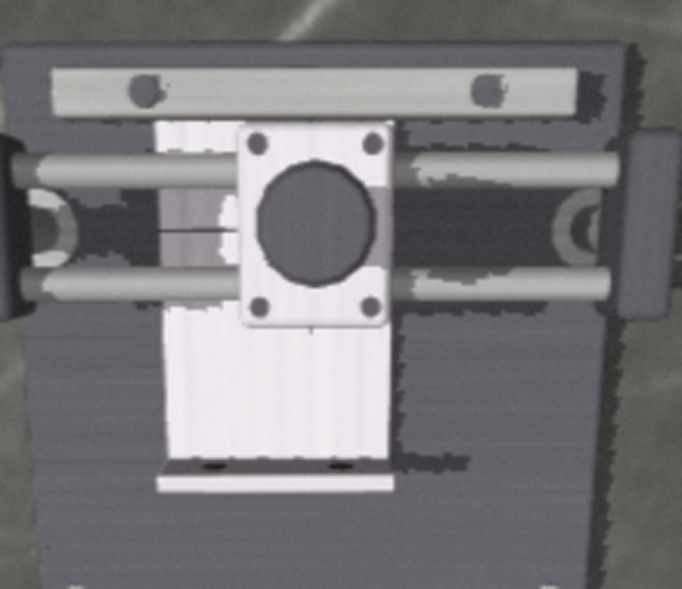

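Run:
```python
from h import *
import pickle
im,k=pickle.load(open("d4.pkl","rb"))
print(st(k["C"][:3,3]))
g=lambda u,v,z:st(ray(k,180+(u+.5)/3.1-.5,30+(v+.5)/3.1-.5,z))
for n,p in dict(line=(311,329,18),flL=(157,491,48),flR=(394,491,48),plL=(168,440,18),plR=(388,440,18),cap=(316,223,134),capL=(257,223,134),capR=(375,223,134),b1=(240,315,85),b2=(390,315,85),t1=(238,130,85),t2=(393,130,85),bed1=(27,400,12),bed2=(602,400,12)).items():print(n,g(*p))
```

```text
[-1.8  3.7]
line [-31.9   3.3]
flL [-83.1  55.3]
flR [-83.1 -24.6]
plL [-71.1  54.9]
plR [-71.2 -24.4]
cap [1.9 2.3]
capL [ 2.  16.3]
capR [  1.9 -11.8]
b1 [-22.7  23.9]
b2 [-22.7 -19.4]
t1 [27.1 23.5]
t2 [ 27.  -19.2]
bed1 [-57.6 106.2]
bed2 [ -57.6 -102.1]
```

Carriage is at ≈2.3 and the mark at ≈3.2, 1 mm apart, which is within tolerance. Next: fingers shut and above the cap.

```bash
python3 -m crank '[[0.04,0.0005,0,0,0,0],[0.039,0.0005,0,0,0,0],[0,0,0.04,0,0,0],[0,0,0.04,0,0,0],[0,0,0,0,0,0]]' 0 | grep -E "pos|width|con"
python3 -m crank '[[0,0,0.02,0,0,0],[0,0,0,0,0,0],[0,0,0,0,0,0]]' | grep -E "pos|width|con"
python3 -c "
from h import *
o=bot.get_obs();print(st(o['tool_pos']),o['tool_pos'],o['tcp_rot'])"
```

```text
tool_pos: [458.9, -46.5, 164.7]
contact_force: [0.2, 0.1, 0.1]
grip_width: 11.5
tool_pos: [461.9, -48.1, 148.4]
contact_force: [-0.6, -0.1, -0.2]
grip_width: 0.7
[1.  1.5] [461.88757717 -48.08543692 148.38468378] [3.13979245e+00 6.53239059e-04 1.73098856e+00]
```

```bash
python3 -m crank '[[0,0,0.006,0,0,0],[0,0,0.006,0,0,0],[0,0,0.004,0,0,0],[0,0,0.004,0,0,0],[0,0,0,0,0,0]]' | grep -E "pos|con"
for i in 1 2; do python3 -m crank '[[0,0,0.002,0,0,0],[0,0,0.002,0,0,0],[0,0,0,0,0,0]]' | grep -E "pos|con";done
```

```text
tool_pos: [461.4, -48.2, 127.3]
contact_force: [-1.3, 0.3, 7.6]
tool_pos: [461.5, -48.2, 123.8]
contact_force: [-1.8, 0.1, 10.4]
tool_pos: [461.6, -48.2, 120.0]
contact_force: [-3.0, 0.4, 12.5]
```

```bash
python3 -c "
from h import *
o=bot.get_obs();print(st(o['tool_pos']),o['tool_pos'],o['contact_force'],o['tcp_rot'])"
```

```text
[0.9 1.7] [461.62946    -48.16484257 119.99980671] [-3.0052842   0.42821464 12.49526613] [3.14013810e+00 5.66056536e-04 1.73080107e+00]
```

A small sideways load (-3 N in world x) is building; I'll relieve it with 1 mm toward stand +y, then go on.

```bash
python3 -m crank '[[0,-0.001,0,0,0,0],[0,0,0.001,0,0,0],[0,0,0.001,0,0,0],[0,0,0,0,0,0]]' | grep -E "pos|con"
for i in 1 2; do python3 -m crank '[[0,0,0.0015,0,0,0],[0,0,0.0015,0,0,0],[0,0,0,0,0,0]]' | grep -E "pos|con";done
```

```text
tool_pos: [461.5, -48.3, 118.4]
contact_force: [-1.2, 1.5, 13.8]
tool_pos: [461.5, -48.3, 115.5]
contact_force: [-1.4, 1.4, 15.1]
tool_pos: [461.5, -48.3, 112.5]
contact_force: [0.2, 1.6, 12.0]
```

```bash
python3 -m crank '[[0,0,0.001,0,0,0],[0,0,0,0,0,0]]' | grep -E "pos|con"
python3 -m crank '[[0,0,-0.01,0,0,0],[0,0,-0.01,0,0,0],[0,0,-0.01,0,0,0],[0,0,-0.03,0,0,0],[0,0,-0.05,0,0,0]]' | grep -E "pos|con"
python3 -m crank '[[-0.04,0,-0.02,0,0,0],[-0.04,0,0,0,0,0],[0,0,0,0,0,0],[0,0,0,0,0,0]]' | grep -E "pos|con"
python3 - <<'E'
from h import *
import pickle
im,k=cam("wrist");pickle.dump((im,k),open("d5.pkl","wb"))
o=bot.get_obs();print(st(o["tool_pos"]),o["tool_pos"],o["tcp_rot"])
cv2.imwrite("pics/w5.png",cv2.resize(im[30:220,180:400],None,fx=3.1,fy=3.1,interpolation=cv2.INTER_CUBIC))
E
```

```text
tool_pos: [461.4, -48.3, 111.2]
contact_force: [-0.7, 0.7, 11.6]
tool_pos: [458.8, -48.0, 219.4]
contact_force: [0.2, -0.5, -0.4]
tool_pos: [472.4, -126.8, 239.4]
contact_force: [0.2, -0.4, 0.5]
[-78.1   3.6] [ 472.44265596 -126.4622605   239.47881437] [-3.14036166e+00 -1.16342532e-03  1.73109293e+00]
```

View pics/w5.png

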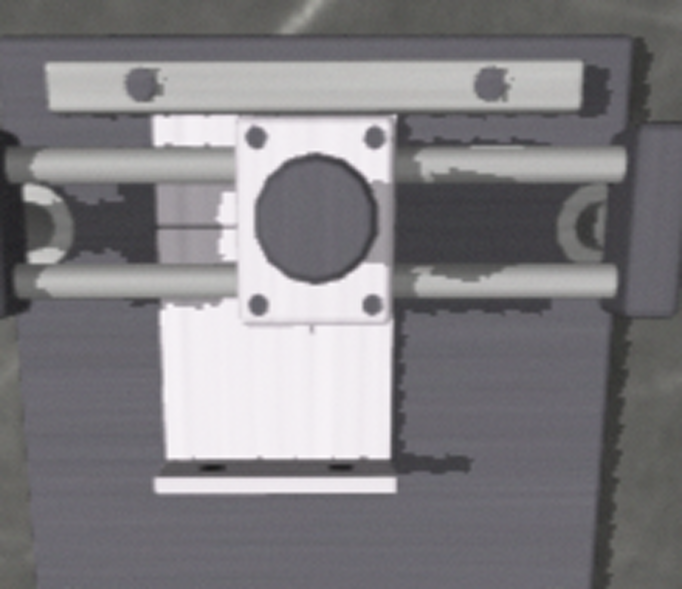

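The bracket is still home, the cap is back up, the carriage is in line with the scribe at (312,328), and the force drop from 15 to 12 N showed the snap. Handing in.

```bash
python3 -c "
from plant import bot
print(bot.close_job())"
```

```text
the job is handed in; nothing more can be done
None
```

The job is handed in but no verdict came back: the bracket is home against the fence, the point is about 1 mm from the crossing, and the press force fell from 15 to 12 N at about 21.5 mm of cap travel, which I took as the snap (the nose can't be read directly); the punch is back up and the arm is clear.

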